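# Rack the chamfered pin like the others

### The arm

A 7-joint arm with a two-finger parallel gripper is mounted at the origin on a cart in front of the work surface, level with it; the furniture and walls round the work are solid. World frame = base frame: x ahead of the robot, y to its left, z up, the work surface at z = 0. Lengths are in m, angles in rad, forces in N, time in s.
With the tool pointing down it reaches from about 0.425 to 0.925 m from the base axis. Payload 6.8 kg.
Tool frame: the origin (TCP) lies at the very end of the fingers, on their centre line; the grasp point (between the pads) lies 19 mm behind it; z points along the fingers, y is the line along which they close (so a half turn about z gives the same grasp; the last joint's range is limited). The gripper opens to 85 mm and grips with 20 to 120 N. Pads are 22 mm wide; open, the fingers measure 114 mm over their backs; the gripper's body (76 mm by 85 mm) begins 54 mm behind the grasp point. The pads swing forward as they close: fully open they stand 13 mm farther back than shut.
Start: joints at [1.019, 0.477, 0.022, 1.555, -0.011, 1.109, -0.083], TCP at [0.29, -0.61, 0.231] pointing down, gripper open.
Joint ranges: [-2.96, 2.96], [-0.34, 2.1], [-1.41, 1.46], [0.24, 2.44], [-1.37, 4.51], [0.17, 1.92], [-2.96, 2.96]. Speed limits (rad/s): [2.39, 2.39, 3.14, 3.14, 3.14, 3.14, 3.14].

### API

Orientations are given as a unit quaternion [w, x, y, z].
In Python, from station import bot gives the robot as it stands.
- The arm moves only by the tool jog_arm, never from a script. Its argument "motion" is a list of rows, each a list of 7 numbers: the turn, a rotation vector about the tool's x, y, z in rad, then the shift along the tool's x, y, z in mm, then the finger opening in mm, from 0 to 85.4. A call has 1 to 10 rows; each row is the pose to reach, as a shift and turn from the pose commanded when the call began, along the tool's axes at that moment; what a row does not reach only later rows make up. A row lasts 1/8 s, in which the tool goes at most 62.5 mm and 10.7 degrees, less where a joint would pass 70% of its speed; a pose out of reach is approached as far as the arm can. A call with a gripper value outside its range is refused whole. The fingers move at their own pace and stop on an object; "grip_force" is the grip in N (left out, the last holds). Time passes only in rows, so rows that repeat a pose let the fingers close. It gives the time, the measured TCP pose, the force, the opening and the grip force at its end, in the units of the state.
- bot.get_obs(): the state, without advancing time (a new reading comes with each control period).
- bot.read_camera(name): name is "scene" or "side" or "wrist"; returns a dict with "pixels" (420x560x3 uint8, red, green, blue), "camera_matrix" (3x3 intrinsics, pixels), "T" (4x4, takes a point from camera to world coordinates); the wrist camera has in their place "tool_from_camera" (4x4, takes a point from camera to tool coordinates, whose origin is the TCP and whose axes are the flange's). Camera axes: x right, y down, z forward; pixel columns grow to the right and rows downward; lengths in m; the calibration is good to about 2 mm. A picture is of the moment at which its call begins: read the wrist's pose just before it. There is no depth.
- bot.hand_in(): hands the job in; it is judged then, once.
Trained networks look in a picture, given as the dict that the camera call returned (one of the last four; its "shot" number tells which), for a name from the list of things; names that differ only in an ending like _2 or _b are one class to them, and where a whole thing is asked for, a point or a joint stands for the part that bears it (a point fixed in the world has none). Each returns a list of dicts, best first, with "score" (0 to 1); they miss things now and then, are a little off and sometimes report something else, mostly with a low value. They report only what shows in the picture. A call takes as long as a camera call. They do not tell look-alikes from the thing itself.
- bot.spot_in(thing, picture): "xy" ([column, row] in pixels, amid what is visible of it).
- bot.tip_of(thing, picture): "xy" ([column, row] in pixels: a listed point, or the origin of a listed thing).
The state is a dict: "t": time; "q": joint angles; "joint_vel": joint speeds; "joint_torque": joint torques, N m; "eef_pos": TCP position; "tool_rot": TCP orientation; "contact_force": force on the tool from outside, world axes, zero at the start; "torque": the same for the moment, N m; "gripper_width": opening from 0.0 (shut) to 1.0 (fully open); "grasp_force": force on a finger pad.
Only numpy, scipy, OpenCV 4.12 (cv2) and the standard library are available. Lean on these libraries where they do the work, as an engineer would, in place of code of your own. Each camera call takes 0.05 s, during which the arm holds its last target. There are 200 camera calls.

### The job

Two steel pins lie loose on the cutting board: one has a chamfered nose at one end, the other is cut square at both ends. Lay the chamfered one down in the empty middle cradle of the wooden pin rack, with its nose pointing the same way as the noses of the two pins already racked, and leave the square-ended one where it lies.

Things in the scene. Friction and masses are not known exactly. Their poses are not given: they have to be found in the camera images.
- nosed_pin: Steel pin to rack, lying on the board, 0.3 kg: round shank 24 mm across, 124 mm long, with a darker square collar 30 x 30 mm and 40 mm long round its middle (grip the collar's sides from above). One end is cut square, the other narrows over its last 22 mm to 8 mm. Origin at its middle on the axis, 15 mm above its underside; x points along the pin to the chamfered nose, y to a collar side, z up.
- nosed_pin_tip (a point): The centre of the chamfered nose's small end face, on the pin's axis, 62 mm from its middle.
- plain_pin: Steel pin to leave alone: same size and collar as the chamfered pin, but both ends are cut square. Origin at its middle on the axis, x along it, z up. The two loose pins may swap places; the nose points anywhere from left through ahead to right.
- rack: Fixed wooden rack, plank 136 (x) x 252 (y) x 10 mm; origin at its underside's centre, z up. 3 cradles at y = -85, 0, 85 mm hold pins along x: outer two full, noses to +x (away from robot), collar tops 40 mm up; middle empty. The shank goes between posts 40 mm apart in y (at x = +-33 to +-47, tops 32 mm up), the collar between the post rows, on the plank; axis then 25 mm above origin.
There are look-alikes about, which are no part of the job. Leave any yellow look-alike of the nosed_pin alone.

How it is judged:
At the end, for the whole second after the job is handed in: The chamfered pin lies still in the middle cradle, its middle within 20 mm along and 15 mm across of the centre, its axis 20 to 30 mm above the rack's underside and within 15 degrees of the rack's x, nose towards +x like its neighbours. The square-ended pin has moved under 30 mm (x of nosed_pin in the frame of rack between -0.02 and 0.02 m and y of nosed_pin in the frame of rack between -0.015 and 0.015 m and z of nosed_pin in the frame of rack between 0.02 and 0.03 m and angle between the x axis of nosed_pin and the x axis of rack, either way round below 0.26 rad and x of nosed_pin_tip in the frame of rack above 0.03 m and linear speed of nosed_pin below 0.02 m/s and distance of plain_pin from where it was at the start of the episode below 0.03 m); the robot touches nothing.
It also fails if it takes over 35 s, if anything falls off the work surface, if the arm or the gripper's body presses on something with over 40 N, if the wrist force passes 120 N, or if a joint passes its speed limit or range.

## Working session

There is one attempt and no reset: what is moved stays moved. The work goes in short steps, Python scripts to look and compute and a tool call to move; the robot and the scene stay as the last step left them, time stands still between calls to the robot, and variables do not carry over. Pictures are saved under pics/ and viewed, at most 10 in all, crops included, and the job is handed in when it is done.

Besides the shell and the picture viewer there is one more tool, called after "Call:" as name(argument=value, ...), one argument or row to a line, values as JSON. jog_arm: Moves the arm, as the interface text tells. Its arguments: {"type":"object","properties":{"motion":{"type":"array"},"grip_force":{"type":"number"}},"required":["motion"]}

```bash
mkdir -p pics; ls; cat > h.py <<'E'
import numpy as np, cv2
from station import bot
from scipy.spatial.transform import Rotation as R
def save(p,n): cv2.imwrite(f'pics/{n}.png',p['pixels'][:,:,::-1])
def ray(p,uv,z,T=None):
    T=p['T'] if T is None else T
    d=T[:3,:3]@np.linalg.inv(p['camera_matrix'])@[uv[0],uv[1],1]
    o=T[:3,3]; return o+d*(z-o[2])/d[2]
def Rt(o): q=o['tool_rot']; return R.from_quat([q[1],q[2],q[3],q[0]]).as_matrix()
def wT(p,o):
    T=np.eye(4);T[:3,:3]=Rt(o);T[:3,3]=o['eef_pos'];return T@p['tool_from_camera']
E
python3 - <<'E'
from h import *
o=bot.get_obs();print(o['eef_pos'],o['tool_rot'],o['t'])
ims=[]
for c in ['scene','side']:
    p=bot.read_camera(c);save(p,c)
    for n,z in [('nosed_pin',.03),('plain_pin',.03),('nosed_pin_tip',.03),('rack',.01)]:
        for d in bot.tip_of(n,p): print(c,n,np.round(d['xy']),round(d['score'],2),np.round(ray(p,d['xy'],z),3))
E
```

```text
pics
[ 0.28954343 -0.60908426  0.23030788] [-8.94149826e-04  9.75482986e-01  2.20072867e-01 -2.77872827e-04] 0.0
scene nosed_pin [246. 345.] 0.9 [ 0.276 -0.255  0.03 ]
scene nosed_pin [315. 215.] 0.88 [ 0.563 -0.1    0.03 ]
scene nosed_pin [385. 236.] 0.87 [ 0.621 -0.229  0.03 ]
scene plain_pin [283. 276.] 0.58 [ 0.403 -0.186  0.03 ]
scene nosed_pin_tip [285. 210.] 0.98 [ 0.525 -0.052  0.03 ]
scene nosed_pin_tip [409. 222.] 0.79 [ 0.693 -0.231  0.03 ]
scene nosed_pin_tip [232. 382.] 0.77 [ 0.227 -0.288  0.03 ]
scene rack [238. 171.] 0.97 [0.557 0.155 0.01 ]
side nosed_pin [390. 217.] 0.94 [ 0.267 -0.214  0.03 ]
side nosed_pin [263. 214.] 0.8 [ 0.553 -0.044  0.03 ]
side nosed_pin [274. 191.] 0.57 [ 0.621 -0.19   0.03 ]
side plain_pin [331. 213.] 0.75 [ 0.405 -0.15   0.03 ]
side plain_pin [276. 194.] 0.29 [ 0.605 -0.175  0.03 ]
side nosed_pin_tip [413. 219.] 0.79 [ 0.212 -0.236  0.03 ]
side nosed_pin_tip [267. 221.] 0.65 [ 0.522 -0.018  0.03 ]
side rack [210. 252.] 0.78 [0.56  0.156 0.01 ]
```

View pics/scene.png

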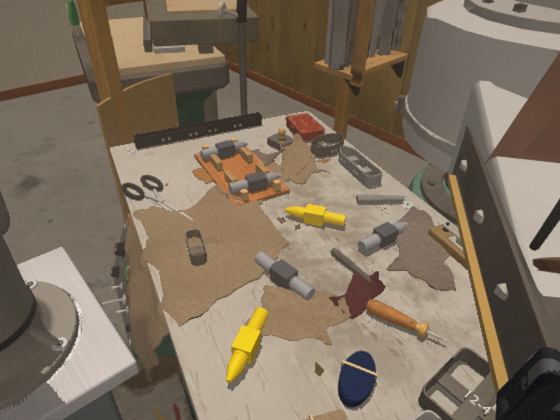

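View pics/side.png

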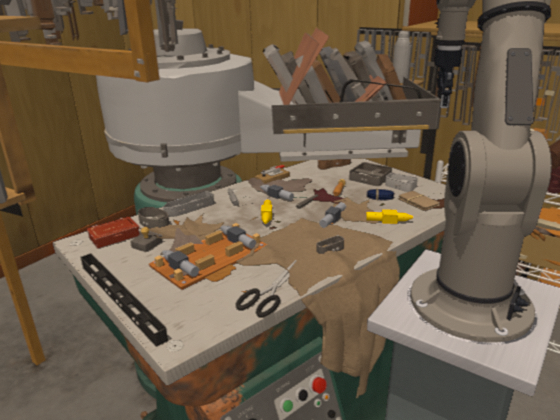

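The scene view shows the steel pins at (385,236), nose towards (409,222), and square-ended at (283,276). The others are yellow look-alikes, and the rack is at (240,172). The two views disagree at z=0.03, so I'll triangulate.

```bash
python3 - <<'E'
from h import *
a=bot.read_camera('scene');b=bot.read_camera('side')
def P(p):
    return p['camera_matrix']@np.linalg.inv(p['T'])[:3]
for n,u,v in [('nosed',(385,236),(274.5,192)),('plain',(283,276),(331,213)),('yel',(315,215),(263,214)),('rack',(238,171),(210,252)),('yel2',(246,345),(390,217))]:
    X=cv2.triangulatePoints(P(a),P(b),np.array(u,float),np.array(v,float))[:,0];X=X[:3]/X[3]
    print(n,X.round(3))
print(a['T'][:3,3],b['T'][:3,3])
for s in [(409,222),(361,248)]: print(ray(a,s,.015).round(3))
# rack: pins' ends in scene
for s in [(201,152),(247,144),(232,187),(280,178)]: print('rackpin',ray(a,s,.03).round(3))
for n in ['nosed_pin','rack']:
  for p in (a,b): print(n,[(np.round(d['xy']),round(d['score'],2)) for d in bot.spot_in(n,p)])
E
```

```text
nosed [ 0.641 -0.217  0.011]
plain [ 0.417 -0.174  0.015]
yel [ 0.583 -0.081  0.008]
rack [0.56  0.157 0.01 ]
yel2 [ 0.28  -0.246  0.013]
[ 0.06677133 -0.55256758  0.54350407] [-0.15068684  0.85668792  0.59203274]
[ 0.71  -0.223  0.015]
[ 0.574 -0.213  0.015]
rackpin [0.52  0.257 0.03 ]
rackpin [0.634 0.22  0.03 ]
rackpin [0.491 0.084 0.03 ]
rackpin [0.596 0.047 0.03 ]
nosed_pin [(array([247., 345.]), 0.79), (array([385., 235.]), 0.73), (array([318., 214.]), 0.67)]
nosed_pin [(array([389., 217.]), 0.96), (array([267., 213.]), 0.72), (array([279., 193.]), 0.56)]
rack [(array([238., 170.]), 0.97)]
rack [(array([205., 254.]), 0.8)]
```

```bash
cat >> h.py <<'E'
def go(x,y,z,yaw):
    "rotvec & mm shift in tool axes from the present pose to pointing down, tool x at yaw (deg)"
    o=bot.get_obs();M=Rt(o)
    c,s=np.cos(np.radians(yaw)),np.sin(np.radians(yaw))
    G=np.array([[c,s,0],[s,-c,0],[0,0,-1]])
    print('turn',R.from_matrix(M.T@G).as_rotvec().round(4),'shift',(M.T@(np.array([x,y,z])-o['eef_pos'])*1000).round(1))
E
python3 - <<'E'
from h import *
p=bot.read_camera('wrist');print(p['tool_from_camera'].round(3),p['camera_matrix'])
go(.60,-.22,.26,-5)
E
```

```text
[[ 0.    -0.958 -0.286  0.073]
 [ 1.    -0.     0.001  0.001]
 [-0.001 -0.286  0.958 -0.143]
 [ 0.     0.     0.     1.   ]] [[341.57161736   0.         283.95411211]
 [  0.         341.57161736 211.25449842]
 [  0.           0.           1.        ]]
turn [ 0.     -0.      0.5311] shift [ 447.4 -218.7  -28.7]
```

Call:
jog_arm(
  motion=[
    [0,0,0.06,50,-24,-29,85],
    [0,0,0.12,100,-49,-29,85],
    [0,0,0.18,150,-73,-29,85],
    [0,0,0.24,200,-98,-29,85],
    [0,0,0.3,250,-122,-29,85],
    [0,0,0.36,300,-147,-29,85],
    [0,0,0.42,350,-171,-29,85],
    [0,0,0.48,400,-196,-29,85],
    [0,0,0.531,447,-219,-29,85],
    [0,0,0.531,447,-219,-29,85],
  ],
)

```text
t: 2.1
eef_pos: [0.6025, -0.2138, 0.2601]
tool_rot: [-0.001, 0.999, -0.039, 0.001]
contact_force: [-0.2, -0.0, 0.5]
gripper_width: 0.996
grasp_force: 0.0
```

```bash
cat > w.py <<'E'
from h import *
import sys
o=bot.get_obs();p=bot.read_camera('wrist');save(p,sys.argv[1]);T=wT(p,o)
print(o['eef_pos'].round(4),o['t'],o['contact_force'])
for n,z in [('nosed_pin',.015),('nosed_pin_tip',.015),('plain_pin',.015),('rack',.0)]:
    for d in bot.tip_of(n,p): print(n,np.round(d['xy'],1),round(d['score'],2),ray(p,d['xy'],z,T).round(4))
E
python3 w.py w1
```

```text
[ 0.6025 -0.2138  0.2601] 2.1 [-0.23990492 -0.02579178  0.4995551 ]
nosed_pin [180.7 202.5] 0.93 [ 0.581  -0.0906  0.015 ]
nosed_pin [285.7 141.1] 0.67 [ 0.6422 -0.2192  0.015 ]
nosed_pin_tip [144.4 236.1] 0.88 [ 0.5427 -0.0398  0.015 ]
nosed_pin_tip [285.4  84.1] 0.87 [ 0.7018 -0.2235  0.015 ]
plain_pin [266.2 315.4] 0.95 [ 0.4215 -0.1767  0.015 ]
```

View pics/w1.png

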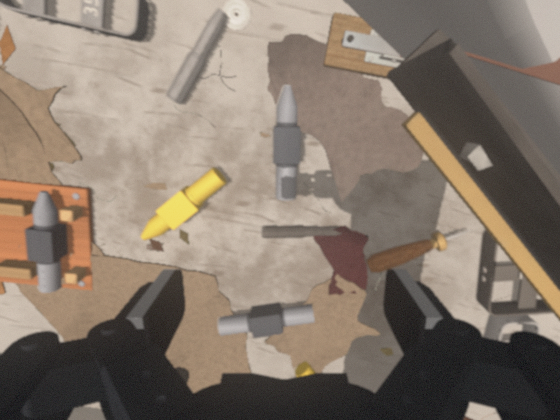

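The wrist view shows the nosed pin at (286,142), nose at (286,86), nearly aligned with the tool. The dark tray's tan edge starts at (408,118), so I'll check its clearance.

```bash
python3 - <<'E'
from h import *
o=bot.get_obs();w=bot.read_camera('wrist');T=wT(w,o);a=bot.read_camera('scene');b=bot.read_camera('side')
save(a,'s2')
P=lambda p,T:p['camera_matrix']@np.linalg.inv(T)[:3]
def tri(l):
    X=cv2.triangulatePoints(*[P(p,T) for p,T,_ in l],*[np.array(u,float) for _,_,u in l])[:,0];return (X[:3]/X[3]).round(3)
print('strip end',tri([(w,T,(408,120)),(a,a['T'],(453,178))]))
print('collar',tri([(w,T,(286,142)),(a,a['T'],(385,236))]))
for z in (0,.05,.1,.15,.2): print(z,ray(w,(408,120),z,T).round(3),ray(w,(392,72),z,T).round(3))
go(.641,-.2185,.10,-4.5)
E
```

```text
strip end [ 0.658 -0.305  0.183]
collar [ 0.635 -0.224  0.018]
0 [ 0.648 -0.37   0.   ] [ 0.7   -0.352  0.   ]
0.05 [ 0.651 -0.352  0.05 ] [ 0.697 -0.336  0.05 ]
0.1 [ 0.654 -0.335  0.1  ] [ 0.693 -0.321  0.1  ]
0.15 [ 0.657 -0.318  0.15 ] [ 0.69  -0.306  0.15 ]
0.2 [ 0.66 -0.3   0.2 ] [ 0.686 -0.291  0.2  ]
turn [ 0.0004 -0.0001 -0.0108] shift [ 41.7  -6.6 160.4]
```

View pics/s2.png

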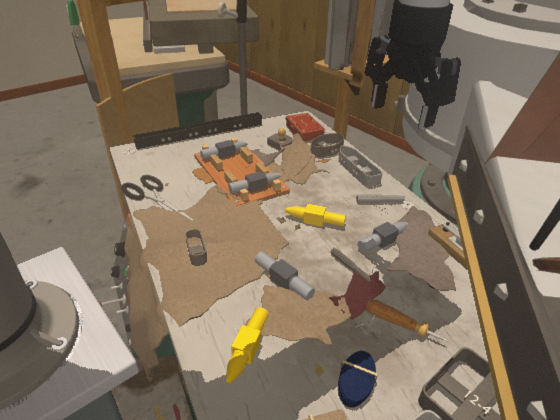

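Call:
jog_arm(
  motion=[
    [0,0,-0.01,20,-5,40,85],
    [0,0,-0.01,40,-6,75,85],
    [0,0,-0.01,40,-6,110,85],
    [0,0,-0.01,40,-6,130,85],
    [0,0,-0.01,40,-6,130,85],
  ],
)

```text
t: 3.12
eef_pos: [0.6387, -0.2177, 0.129]
tool_rot: [-0.0, 0.999, -0.039, -0.001]
contact_force: [0.1, -0.0, 0.0]
gripper_width: 0.996
grasp_force: 0.0
```

```bash
python3 w.py w2
```

```text
[ 0.6387 -0.2177  0.129 ] 3.125 [ 0.06716861 -0.01433474  0.02535558]
nosed_pin [285.2 201.3] 0.71 [ 0.6432 -0.2199  0.015 ]
nosed_pin [133.2 285.1] 0.66 [ 0.5805 -0.0872  0.015 ]
nosed_pin_tip [286.  121.4] 0.63 [ 0.7032 -0.2251  0.015 ]
nosed_pin_tip [ 85.3 329.3] 0.57 [ 0.5411 -0.0365  0.015 ]
```

View pics/w2.png

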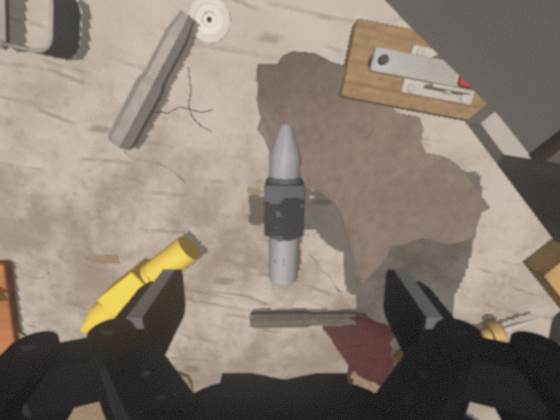

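The wrist view shows the collar centred at about (285,205), nose up at (286,122), aligned with the tool. I'll descend and grip.

Call:
jog_arm(
  motion=[
    [0,0,0,2,2,40,85],
    [0,0,0,2,2,80,85],
    [0,0,0,2,2,110,85],
    [0,0,0,2,2,124,85],
    [0,0,0,2,2,125,60],
    [0,0,0,2,2,125,20],
    [0,0,0,2,2,125,20],
    [0,0,0,2,2,125,20],
    [0,0,0,2,2,125,20],
  ],
  grip_force=60,
)

```text
t: 4.5
eef_pos: [0.643, -0.2198, 0.007]
tool_rot: [0.0, 0.999, -0.039, 0.001]
contact_force: [-0.2, 0.1, 6.3]
gripper_width: 0.34
grasp_force: 61.1
```

Call:
jog_arm(
  motion=[
    [0,0,0,0,0,-40,20],
    [0,0,0,0,0,-100,20],
    [0,0,0,0,0,-160,20],
    [0,0,0,0,0,-160,20],
  ],
)

```text
t: 5.0
eef_pos: [0.6451, -0.2207, 0.1716]
tool_rot: [0.001, 0.999, -0.039, 0.005]
contact_force: [0.7, -0.4, -2.4]
gripper_width: 0.336
grasp_force: 60.2
```

```bash
python3 - <<'E'
from h import *
o=bot.get_obs();print(o['eef_pos'],o['gripper_width'],o['grasp_force'],o['contact_force'])
go(.56,.157,.20,-19)
E
```

```text
[ 0.64509271 -0.22069026  0.1715778 ] 0.3357660662240039 60.216089487075806 [ 0.72478841 -0.35349212 -2.41802149]
turn [ 0.0007 -0.0109  0.2541] shift [-113.8 -369.9  -30.4]
```

Call:
jog_arm(
  motion=[
    [0,0,0.04,-17,-50,-30,20],
    [0,0,0.08,-34,-105,-30,20],
    [0,0,0.12,-50,-160,-30,20],
    [0,0,0.16,-67,-215,-30,20],
    [0,0,0.2,-83,-270,-30,20],
    [0,0,0.23,-98,-320,-30,20],
    [0,0,0.254,-114,-370,-30,20],
    [0,0,0.254,-114,-370,-30,20],
    [0,0,0.254,-114,-370,-30,20],
  ],
)

```text
t: 6.12
eef_pos: [0.5559, 0.1574, 0.1941]
tool_rot: [0.001, 0.986, -0.165, -0.001]
contact_force: [0.8, -0.6, -2.6]
gripper_width: 0.337
grasp_force: 60.3
```

```bash
python3 w.py w3
```

```text
[0.5559 0.1574 0.1941] 6.125 [ 0.83220449 -0.63840412 -2.60757947]
nosed_pin [538.3  77.1] 0.79 [ 0.5781 -0.0888  0.015 ]
nosed_pin [285.6 286.6] 0.56 [0.4554 0.1888 0.015 ]
nosed_pin_tip [282.7 149.4] 0.76 [0.5916 0.1451 0.015 ]
nosed_pin_tip [486.3 137.4] 0.66 [ 0.5408 -0.0367  0.015 ]
```

View pics/w3.png

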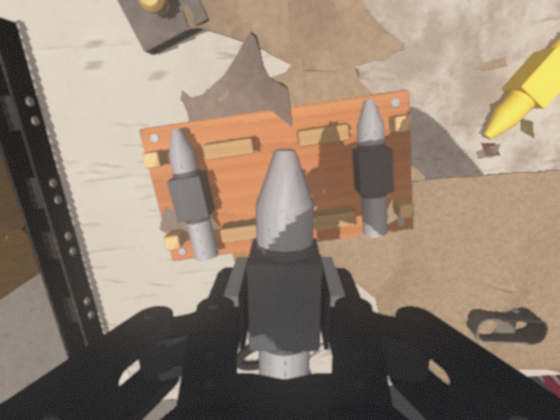

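The wrist view shows the plank corners at (141,130), (409,91), (413,229) and (174,261), with neighbour collars near (191,197) and (374,169). The held pin's nose is at (285,150). Next I'll fit the rack pose.

```bash
python3 - <<'E'
from h import *
o=bot.get_obs();w=bot.read_camera('wrist');T=wT(w,o)
C=np.array([ray(w,u,.010,T) for u in [(141,130),(409,91),(413,229),(174,261)]])
print(C.round(4),C.mean(0))
print('lens',[np.linalg.norm(C[i]-C[(i+1)%4]).round(3) for i in range(4)])
K=[ray(w,u,.040,T) for u in [(191,197),(374,169)]];print(K,np.mean(K,0),np.linalg.norm(K[0]-K[1]))
d=K[0]-K[1];print('yaw',np.degrees(np.arctan2(-d[0],d[1])))
d=C[0]+C[3]-C[1]-C[2];print('yaw',np.degrees(np.arctan2(-d[0],d[1])))
d=C[0]+C[1]-C[2]-C[3];print('yaw',np.degrees(np.arctan2(d[1],d[0])))
# held pin in tool frame
q=bot.tip_of('nosed_pin_tip',w);print([x['xy'] for x in q])
M=Rt(o);print(np.degrees(np.arctan2(M[1,0],M[0,0])))
for h in (0,.01,.02):
    print(h,(M.T@(ray(w,(284,151),o['eef_pos'][2]+h,T)-o['eef_pos'])).round(4))
E
```

```text
[[0.6526 0.264  0.01  ]
 [0.6044 0.0192 0.01  ]
 [0.4731 0.0456 0.01  ]
 [0.5203 0.2901 0.01  ]] [0.56259371 0.15472935 0.01      ]
lens [np.float64(0.25), np.float64(0.134), np.float64(0.249), np.float64(0.135)]
[array([0.58236852, 0.23531695, 0.04      ]), array([0.55306641, 0.07334364, 0.04      ])] [0.56771747 0.15433029 0.04      ] 0.16460245633233467
yaw -10.25430198704813
yaw -11.039560360274118
yaw -11.280239755005526
[[484.5, 139.6], [282.8, 147.1]]
-19.10662335222933
0 [ 0.0571  0.0006 -0.    ]
0.01 [ 0.0583  0.0006 -0.01  ]
0.02 [ 0.0594  0.0006 -0.02  ]
```

```bash
python3 -c "
from h import *
go(.5665,.154,.08,-11.1)"
```

```text
turn [ 0.0002  0.     -0.1389] shift [ 1.020e+01 -1.000e-01  1.152e+02]
```

Call:
jog_arm(
  motion=[
    [0,0,-0.07,10,0,40,20],
    [0,0,-0.139,10,0,80,20],
    [0,0,-0.139,10,0,115,20],
    [0,0,-0.139,10,0,115,20],
    [0,0,-0.139,10,0,115,20],
  ],
)

```text
t: 7.1
eef_pos: [0.5671, 0.1551, 0.0816]
tool_rot: [-0.0, 0.995, -0.096, 0.001]
contact_force: [0.1, 0.2, -2.6]
gripper_width: 0.337
grasp_force: 60.2
```

```bash
python3 w.py w4; python3 -c "
from h import *
go(.5665,.154,.018,-11.1)"
```

```text
[0.5671 0.1551 0.0816] 7.1 [ 0.12815616  0.20501882 -2.61330244]
nosed_pin [284.7 287.4] 0.86 [0.5245 0.1621 0.015 ]
nosed_pin_tip [282.6 149. ] 0.67 [0.6169 0.1455 0.015 ]
turn [-0.0011 -0.0021  0.0014] shift [-0.3  1.3 63.7]
```

View pics/w4.png

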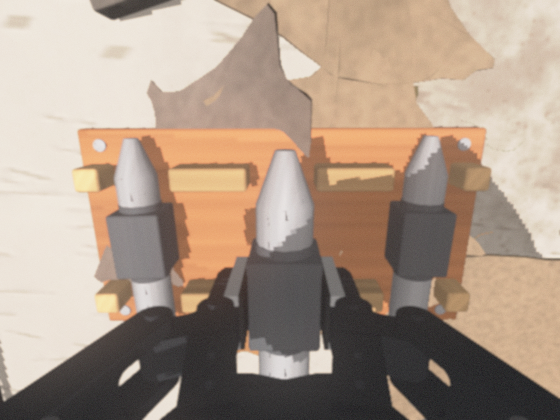

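The wrist view shows the pin centred between the posts (gap 247 to 317, nose at 283) and parallel to its neighbours. I'll lower it.

Call:
jog_arm(
  motion=[
    [0,0,0,0,1,25,20],
    [0,0,0,0,1,45,20],
    [0,0,0,0,1,57,20],
    [0,0,0,0,1,62,20],
    [0,0,0,0,1,63,20],
    [0,0,0,0,1,63,20],
  ],
)

```text
t: 8.1
eef_pos: [0.5663, 0.1541, 0.0178]
tool_rot: [-0.0, 0.995, -0.096, 0.0]
contact_force: [0.0, -0.5, -2.1]
gripper_width: 0.341
grasp_force: 60.5
```

Call:
jog_arm(
  motion=[
    [0,0,0,0,0,2,20],
    [0,0,0,0,0,2,20],
    [0,0,0,0,0,2,38],
    [0,0,0,0,0,2,50],
    [0,0,0,0,0,2,50],
    [0,0,0,0,0,-25,50],
    [0,0,0,0,0,-60,50],
    [0,0,0,0,0,-110,50],
    [0,0,0,0,0,-150,50],
    [0,0,0,0,0,-150,50],
  ],
)

```text
t: 9.35
eef_pos: [0.5682, 0.1547, 0.1709]
tool_rot: [-0.001, 0.995, -0.096, 0.003]
contact_force: [0.1, 0.7, -0.4]
gripper_width: 0.587
grasp_force: 0.0
```

```bash
python3 w.py w5
```

```text
[0.5682 0.1547 0.1709] 9.35 [ 0.13338636  0.67102062 -0.38225231]
nosed_pin [287.  199.7] 0.71 [0.5641 0.1523 0.015 ]
nosed_pin_tip [286.1 128.4] 0.76 [0.6258 0.1412 0.015 ]
nosed_pin_tip [500.8 185.2] 0.7 [ 0.5409 -0.0373  0.015 ]
```

View pics/w5.png

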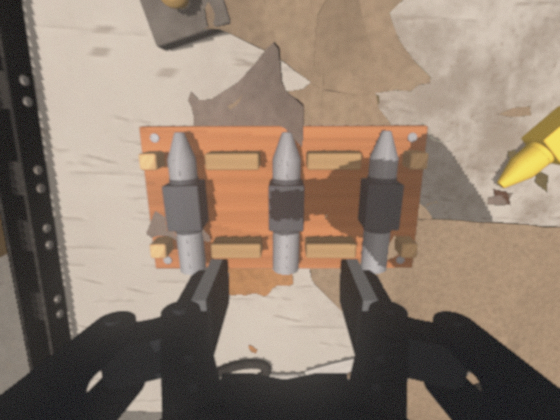

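The pin lies in the middle cradle with its collar at (287,205) and its nose at (287,133), in line with its neighbours at (185,205) and (381,205). The gripper is clear.

```bash
python3 -c "
from station import bot
print(bot.hand_in())"
```

```text
the job is handed in; nothing more can be done
None
```

The chamfered pin now lies in the middle cradle with its nose pointing the same way as its neighbours, the square-ended pin was not touched, and the job was handed in at about 9.4 s; no verdict came back.

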